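# Shut up the instrument maker's tool chest

## Robot

A 7-joint arm with a two-finger parallel gripper is mounted at the origin on the work surface. World frame = base frame: x ahead of the robot, y to its left, z up, the work surface at z = 0. Lengths are in m, angles in rad, forces in N, time in s.
With the tool pointing down it reaches from about 0.35 to 0.9 m from the base axis. Payload 7.2 kg.
Tool frame: the origin (TCP) lies at the very end of the fingers, on their centre line; the grasp point (between the pads) lies 19 mm behind it; z points along the fingers, y is the line along which they close (so a half turn about z gives the same grasp; the last joint's range is limited). The gripper opens to 88 mm and grips with 3 to 60 N. Pads are 20 mm wide; open, the fingers measure 115 mm over their backs; the gripper's body (75 mm by 178 mm) begins 61 mm behind the grasp point.
Start: joints at [1.051, 0.411, -0.013, 1.596, 0.006, 1.134, -0.082], TCP at [0.273, -0.562, 0.223] pointing down, gripper open.
Joint ranges: [-2.95, 2.95], [-0.29, 1.99], [-1.47, 1.44], [0.14, 2.54], [-1.03, 4.17], [0.13, 1.85], [-2.86, 2.86]. Speed limits (rad/s): [2.39, 2.39, 3.01, 3.01, 3.14, 3.14, 3.14].

## Interface

Orientations are given as a unit quaternion [x, y, z, w].
In Python, from rig import ctrl gives the robot as it stands.
- The arm moves only by the shell command python3 -m jog 'ROWS'. ROWS is a JSON object whose one key "motion" holds a list of rows, each a list of 7 numbers: the shift along the tool's x, y, z in units of 40 mm (1.0 is 40 mm), then the turn, a rotation vector about the tool's x, y, z in units of 5 degrees (1.0 is 5 degrees), then the opening, from -1 (shut) to 1 (fully open). In form: {"motion": [[tx, ty, tz, rx, ry, rz, fingers], ...]}. A call has 1 to 5 rows; each row shifts and turns the commanded pose from where the row before left it, along the tool's axes as they then stand; what a row does not reach is not made up. A row lasts 1/12 s, in which the tool goes at most 41.7 mm and 7.16 degrees, less where a joint would pass 70% of its speed; a pose out of reach is approached as far as the arm can. A call is refused whole if a number of a shift passes 1 or a number of a turn 1, either way. A call with a gripper value outside its range is refused whole. The fingers move at their own pace and stop on an object; the grip force is fixed at half the most. Time passes only in rows, so rows that do not move let the fingers close. It gives the time, the measured TCP pose, the force, the opening and the grip force at its end, in the units of the state.
- ctrl.read_state(): the state, without advancing time (a new reading comes with each control period).
- ctrl.capture(name): name is "scene" or "top" or "wrist"; returns a dict with "frame" (420x560x3 uint8, red, green, blue), "fx", "fy", "cx", "cy" (pixels), "extrinsics" (4x4, takes a point from camera to world coordinates). Camera axes: x right, y up, looking along -z (the intrinsics and any distortion apply to the point x, -y, -z); pixel columns grow to the right and rows downward; lengths in m; the calibration is good to about 2 mm. A picture is of the moment at which its call begins. There is no depth.
- ctrl.close_job(): hands the job in; it is judged then, once.
The state is a dict: "clock": time; "joint_positions": joint angles; "qvel": joint speeds; "joint_torque": joint torques, N m; "eef_pos": TCP position; "tcp_rot": TCP orientation; "wrist_force": force on the tool from outside, world axes, zero at the start; "wrist_torque": the same for the moment, N m; "width": finger opening in m; "grasp_force": force on a finger pad.
Only numpy, scipy, OpenCV 4.12 (cv2) and the standard library are available. Lean on these libraries where they do the work, as an engineer would, in place of code of your own. Each camera call takes 0.05 s, during which the arm holds its last target. There are 200 camera calls.

## Task

Shut up the small tool chest using only the fingertips: push both open drawers fully in until they are flush, press the lid down flat, and, only once the lid is down, push the brass bolt by its tab across over the lid until it stops. Do not pick up or shift anything else on the bench.

Things in the scene. Friction and masses are not known exactly. Their poses are not given: they have to be found in the camera images.
- chest: low wooden tool chest screwed to the bench, 150 deep (own x) x 320 wide (own y) x 95 high with lid shut. Origin: centre of its underside. Front with two drawers side by side at own x = -75, facing own -x (the robot); own +y is left seen from the robot. The lid covers own y = -79 to +159; own y = -160 to -80 is a fixed dark deck, top 95 above the bench, with a brass bolt.
- drawer_left (a joint): slide of the left drawer (own y centre +77.5 of the chest): m it stands out of the chest along the chest's -x; 0 = fully shut, front flush; max 0.08. Moves with about 1 N.
- drawer_right (a joint): slide of the right drawer (own y centre -77.5): as the left one
- drawer_left_front (a point): point on the outer face of the left drawer's light wooden front, at mid-width, 39 above the bench. The front is 140 wide and reaches from 9 to 57 above the bench, 12 thick. It has a dark slot marking on it but no handle.
- drawer_right_front (a point): the same point on the right drawer's front
- lid (a joint): hinge of the lid, rad: 0 = shut and flat, grows as it opens upwards (max 1.4). Stiff hinge: it stays where it is left, and needs about 0.2 N m to move, so 1.5 to 6 N pressed near its free edge. Hinge line along the chest's y at own x = +75, 85 above the bench.
- lid_edge (a point): middle of the lid's free (front) edge, on its outer face (uppermost when shut). The lid is a dark wooden board 238 wide, 10 thick, reaching 150 from the hinge line to this edge.
- lid_hinge (a point): middle of the lid's hinge line, on the lid's inner face, 85 above the bench
- bolt (a joint): slide of the brass bolt, m: 0 = fully drawn back over the deck, grows along the chest's +y (towards the lid); 0.03 = at its stop, nose lying 23 mm over the shut lid. Stays where left; moves with about 1.5 N.
- bolt_tab (a point): middle of the top of the bolt's upright thumb tab. Tab 24 (chest x) x 8 (chest y), top 118.5 above the bench, 16 clear above the 14 wide bolt bar (bar top 102.5 above the bench, 30 long either side of the tab along y). At chest x = +20, y = -118 with the bolt drawn back.
- varnish_jar: closed amber jar with black cap, diameter 48, height 55, standing near the left end of the chest (mm). Loose bystander; origin at the centre of its underside. Not to be moved.
- finger_plane: small brass finger plane, 52 x 26, 35 high, near the right end of the chest (mm). Loose bystander; origin at the centre of its underside. Not to be moved.
- caliper: digital caliper lying flat, 200 long, 10 high (mm). Loose bystander; origin at the centre of its underside. Not to be moved.
- mallet: wooden mallet lying down: head 60 x 120 x 60, handle 170 long towards its own -x (mm). Loose bystander; origin at the centre of its underside. Not to be moved.
- block: cork sanding block 90 x 50 x 35 (mm). Loose bystander; origin at the centre of its underside. Not to be moved.
- gauge: wooden marking gauge lying down, 160 x 55 x 56 high (mm). Loose bystander; origin at the centre of its underside. Not to be moved.
- peg_cup: white ceramic cup, diameter 72, height 85 (mm). Loose bystander; origin at the centre of its underside. Not to be moved.

How it is judged:
On the way, in this order (a step that is already met when the one before it is completed fails the run):
1. the lid is down flat (value of joint lid below 0.04 rad), for 0.2 s.
2. the bolt is pushed across over the shut lid (value of joint bolt above 0.026 m and value of joint lid below 0.04 rad), for 0.2 s.
At the end, for the whole second after the job is handed in: Both drawers within 4 mm of fully in, lid within 0.04 rad of flat, bolt within 4 mm of its stop. The drawers may be pushed in at any time (all of step 2 and value of joint each of drawer_left, drawer_right below 0.004 m); the robot touches nothing.
It fails at once if the bolt is pushed across (more than 15 mm) while the lid is up (more than 0.1 rad) (value of joint bolt above 0.015 m and value of joint lid above 0.1 rad).
It fails at once if a bystander is picked up or shifted by more than 20 mm (distance of any of varnish_jar, finger_plane, caliper, mallet, block, gauge, peg_cup from where it was at the start of the episode above 0.02 m).
It also fails if it takes over 61 s, if anything falls off the work surface, if the arm or the gripper's body presses on something with over 40 N, if the wrist force passes 120 N, or if a joint passes its speed limit or range.

## Working session

There is one attempt and no reset: what is moved stays moved. The work goes in short steps, Python scripts to look and compute and a shell command to move; the robot and the scene stay as the last step left them, time stands still between calls to the robot, and variables do not carry over. Pictures are saved under pics/ and viewed, at most 10 in all, crops included, and the job is handed in when it is done.

```bash
ls; mkdir -p pics; python3 - <<'E'
from rig import ctrl
import cv2,numpy as np,pickle
d={}
for n in("scene","top"):
    c=ctrl.capture(n);d[n]=c
    cv2.imwrite(f"pics/{n}0.png",c["frame"][:,:,::-1])
    print(n,c["fx"],c["fy"],c["cx"],c["cy"],np.round(c["extrinsics"],3).tolist(),c.keys())
pickle.dump(d,open("c0.pkl","wb"))
s=ctrl.read_state();print(s)
E
```

```text
pics
scene 508.70698491353244 508.70698491353244 271.2569377375584 209.63284721612504 [[-0.852, -0.406, 0.33, 1.026], [0.523, -0.639, 0.565, 0.818], [-0.018, 0.654, 0.757, 1.247], [0.0, 0.0, 0.0, 1.0]] dict_keys(['frame', 'fx', 'fy', 'cx', 'cy', 'extrinsics'])
top 485.7514195127077 485.7514195127077 268.99249969469565 209.16950216266187 [[0.02, 0.988, -0.153, 0.303], [-1.0, 0.022, 0.009, 0.001], [0.012, 0.153, 0.988, 1.395], [0.0, 0.0, 0.0, 1.0]] dict_keys(['frame', 'fx', 'fy', 'cx', 'cy', 'extrinsics'])
{'clock': 0.1, 'joint_positions': array([ 1.05082482,  0.41180407, -0.01271716,  1.59692648,  0.00557817,
        1.13434057, -0.08216251]), 'qvel': array([ 0.00076185, -0.00125562, -0.00100063, -0.00233185,  0.00032627,
       -0.00023707,  0.00019992]), 'joint_torque': array([ 3.79822712e-03, -5.89097106e+01,  6.44428656e-01, -2.91709399e+01,
       -5.37456991e-02,  1.44990484e-02,  6.68030316e-05]), 'eef_pos': array([ 0.27262592, -0.56190032,  0.22191689]), 'tcp_rot': array([ 9.74589469e-01,  2.23997423e-01, -2.00509921e-04, -6.93207139e-04]), 'wrist_force': array([0.21036614, 0.07534402, 0.31208206]), 'wrist_torque': array([-0.02924276,  0.0041736 , -0.01185381]), 'grasp_force': 0.0, 'width': 0.0877055062625563}
```

View pics/scene0.png

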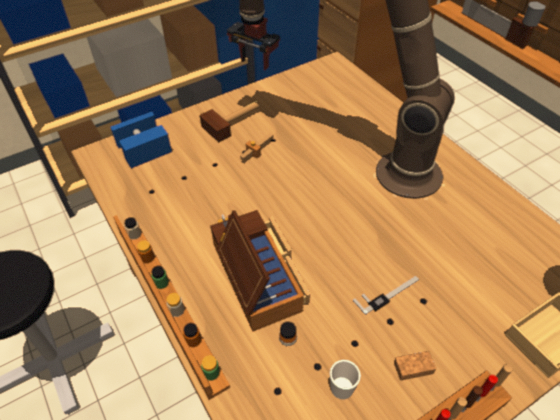

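View pics/top0.png

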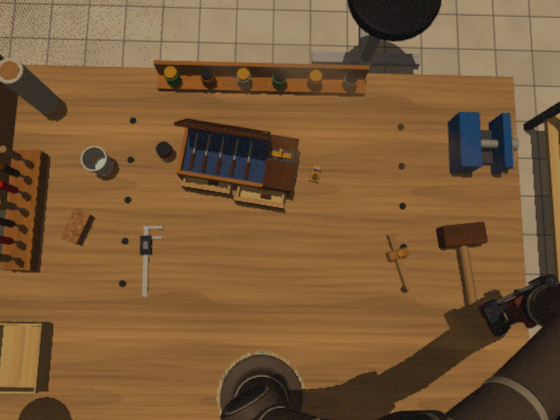

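The scene view shows the chest at about (257,268) with its lid up. In the top view it is at about (240,165), with both drawers out, the bolt at (282,154), the plane at (315,173) and the jar at (164,150). I'll enlarge the chest in each view.

```bash
python3 - <<'E'
import cv2,pickle
d=pickle.load(open("c0.pkl","rb"))
t=d["top"]["frame"][110:220,150:330,::-1]; s=d["scene"]["frame"][195:345,190:330,::-1]
t=cv2.resize(t,None,fx=4.4,fy=4.4,interpolation=cv2.INTER_CUBIC);s=cv2.resize(s,None,fx=4,fy=4,interpolation=cv2.INTER_CUBIC)
cv2.imwrite("pics/t1.png",t);cv2.imwrite("pics/s1.png",s);print(t.shape,s.shape)
E
```

```text
(484, 792, 3) (600, 560, 3)
```

View pics/t1.png

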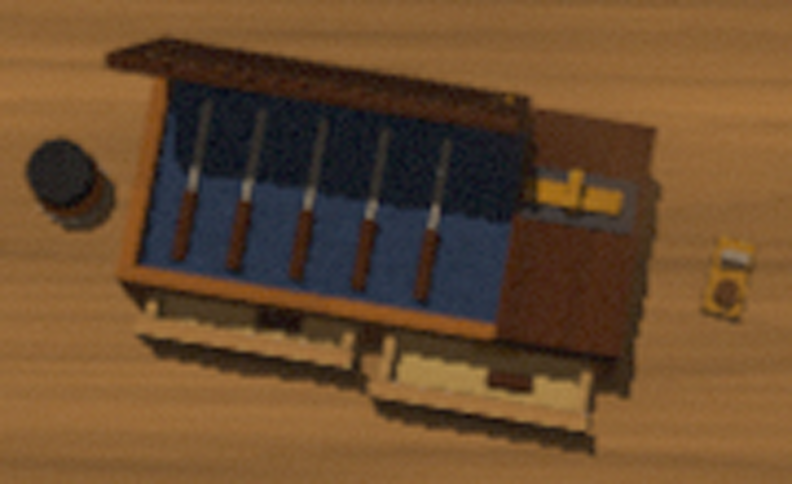

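View pics/s1.png

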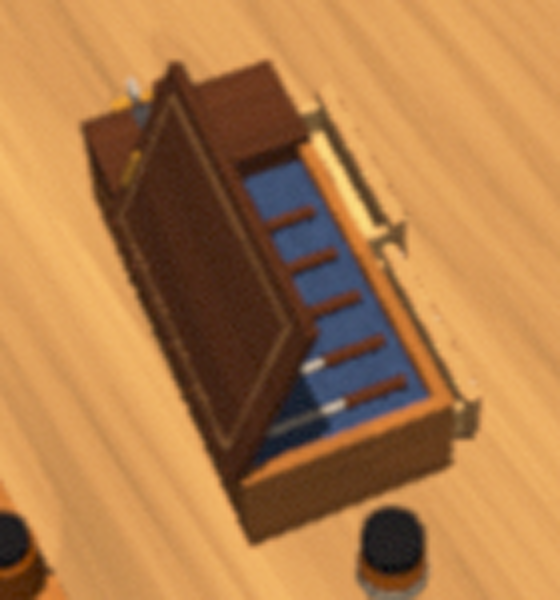

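The crops show the lid up, the bolt drawn back, and the right drawer further out than the left. I'll fit the chest pose, lid angle and drawers to the visible corners.

```bash
cat > fit.py <<'E'
import numpy as np,pickle,cv2
from scipy.optimize import least_squares
d=pickle.load(open("c0.pkl","rb"))
def proj(c,P):
    E=np.array(c["extrinsics"]);p=(np.atleast_2d(P)-E[:3,3])@E[:3,:3]
    return np.c_[c["cx"]+c["fx"]*p[:,0]/-p[:,2], c["cy"]-c["fy"]*p[:,1]/-p[:,2]]
def ray(c,u,v,z):
    E=np.array(c["extrinsics"]);r=E[:3,:3]@[(u-c["cx"])/c["fx"],-(v-c["cy"])/c["fy"],-1]
    o=E[:3,3];return o+r*(z-o[2])/r[2]
def W(q,P):
    x,y,a=q[:3];P=np.atleast_2d(P)/1000.;c,s=np.cos(a),np.sin(a)
    return np.c_[x+c*P[:,0]-s*P[:,1],y+s*P[:,0]+c*P[:,1],P[:,2]]
def lid(t,y,l=150,n=10):return [75-l*np.cos(t)+n*np.sin(t),y,85+l*np.sin(t)+n*np.cos(t)]
E
cat > f1.py <<'E'
from fit import *
T=lambda u,v:(150+u/4.4-.4,110+v/4.4-.4); S=lambda u,v:(190+u/4-.4,195+v/4-.4)
def model(q):
    t,dl,dr=q[3:]
    top=[(75,-160,95),(-75,-160,95),(-75,160,85),(-75,-80,95),(-75-1000*dl,147.5,57),(-75-1000*dr,-7.5,57),(-75-1000*dr,-147.5,57),lid(t,159,n=0),lid(t,159)]
    sc=[(75,-160,95),(-75,-160,95),(-75,-80,95),(-75,160,85),(75,160,85),(75,160,0),lid(t,159,n=0),lid(t,-79,n=10),(-75-1000*dl,147.5,57)]
    return proj(d["top"],W(q,top)),proj(d["scene"],W(q,sc))
ot=np.array([T(*p) for p in[(655,128),(618,357),(120,278),(497,337),(135,335),(368,395),(590,430),(107,62),(165,38)]])
os=np.array([S(*p) for p in[(83,125),(268,62),(308,135),(452,402),(243,485),(252,545),(314,333),(175,65),(476,402)]])
def f(q):
    a,b=model(q);return np.r_[(a-ot).ravel(),(b-os).ravel()]
r=least_squares(f,[.68,.07,-.14,.9,.03,.04],loss="soft_l1");q=r.x
print(np.round(q,4));e=r.fun.reshape(-1,2) if r.fun.ndim==1 else 0;print(np.round(f(q).reshape(-1,2),1).tolist())
np.save("q.npy",q)
t,dl,dr=q[3:]
for n,P in dict(tab=(20,-118,118.5),edge=lid(t,40),hinge=(75,40,85),dl=(-75-1000*dl,77.5,39),dr=(-75-1000*dr,-77.5,39)).items():
    w=W(q,P)[0];print(n,w.round(4),proj(d["top"],w)[0].round(1),proj(d["scene"],w)[0].round(1))
c=d["top"];print("jar",ray(c,150+60/4.4,110+172/4.4,.055),"plane",ray(c,150+728/4.4,110+278/4.4,.03))
E
python3 f1.py
```

```text
[ 0.6547  0.0796 -0.143   1.1975  0.0252  0.0428]
[[0.5, -0.4], [0.5, -0.1], [-1.3, -0.2], [-1.0, -0.3], [-0.2, -1.5], [0.2, -0.1], [-0.7, 0.1], [-0.5, -0.5], [-13.3, 1.0], [-0.9, -1.3], [0.3, -1.4], [0.7, -0.7], [0.5, -0.2], [-0.2, -0.3], [-0.9, 0.4], [0.3, -0.1], [-3.4, -1.8], [0.6, -1.7]]
tab [ 0.6577 -0.0401  0.1185] [281.1 152.5] [231.4 223.7]
edge [0.6897 0.1149 0.2283] [220.8 126.8] [246.4 241.7]
hinge [0.7346 0.1085 0.085 ] [228.1 127.9] [233.7 279.3]
dl [0.5666 0.1705 0.039 ] [205.4 189.5] [297.9 277.1]
dr [0.5271 0.0196 0.039 ] [258.3 204.4] [281.2 235.4]
jar [0.67753342 0.29156349 0.055     ] plane [ 0.6232234  -0.14279091  0.03      ]
```

The fit residuals are about 1 px. The one outlier is a corner I mislabelled. The tab projects onto the brass tab at (281,152). Next I'll turn the tool to line up with the chest and shut the fingers.

```bash
cat > own.py <<'E'
from fit import *
from rig import ctrl
from scipy.spatial.transform import Rotation as R
q=np.load("q.npy");s=ctrl.read_state();a=q[2];C=np.array([[np.cos(a),np.sin(a),0],[-np.sin(a),np.cos(a),0],[0,0,1]])
p=C@(np.array(s["eef_pos"])-[q[0],q[1],0])*1000
print("t%.2f own"%s["clock"],p.round(1),"xaxis",(C@R.from_quat(s["tcp_rot"]).as_matrix())[:,0].round(3),"zax",(C@R.from_quat(s["tcp_rot"]).as_matrix())[:,2].round(3),"F",(C@s["wrist_force"]).round(1),"w%.3f"%s["width"])
E
python3 -m jog '{"motion":[[0,0,0,0,0,1,-1],[0,0,0,0,0,1,-1],[0,0,0,0,0,1,-1],[0,0,0,0,0,1,-1],[0,0,0,0,0,1,-1]]}'
python3 -m jog '{"motion":[[0,0,0,0,0,0.9,-1],[0,0,0,0,0,0.9,-1],[0,0,0,0,0,0,-1],[0,0,0,0,0,0,-1]]}'; python3 own.py
```

```text
clock: 0.52
eef_pos: [0.2727, -0.562, 0.2222]
tcp_rot: [1.0, 0.006, -0.0, -0.0]
wrist_force: [-0.0, -0.1, -0.8]
width: 0.0579
grasp_force: 0.0
clock: 0.85
eef_pos: [0.2728, -0.5621, 0.2223]
tcp_rot: [0.998, -0.069, -0.0, -0.0]
wrist_force: [-0.2, 0.2, -0.6]
width: 0.0314
grasp_force: 0.0
t0.85 own [-286.5 -689.5  222.3] xaxis [ 1.     0.004 -0.001] zax [-0.001  0.    -1.   ] F [-0.2  0.2 -0.6] w0.031
```

```bash

python3 -m jog '{"motion":[[0.2,-0.9,0,0,0,0,-1],[0.2,-0.9,0,0,0,0,-1],[0.2,-0.9,0,0,0,0,-1],[0.2,-0.9,0,0,0,0,-1],[0.2,-0.9,0,0,0,0,-1]]}' >/dev/null
python3 -m jog '{"motion":[[0.2,-0.9,0,0,0,0,-1],[0.2,-0.9,0,0,0,0,-1],[0.2,-0.9,0,0,0,0,-1],[0.2,-0.9,0,0,0,0,-1],[0.2,-0.9,0,0,0,0,-1]]}' >/dev/null
python3 -m jog '{"motion":[[0.2,-0.9,0,0,0,0,-1],[0.2,-0.9,0,0,0,0,-1],[0.2,-0.9,0,0,0,0,-1],[0.2,-0.9,0,0,0,0,-1],[0.2,-0.9,0,0,0,0,-1]]}' >/dev/null
python3 -m jog '{"motion":[[0.2,-0.9,0,0,0,0,-1],[0,-0.9,0,0,0,0,-1],[0,0,0,0,0,0,-1],[0,0,0,0,0,0,-1]]}'; python3 own.py
```

```text
clock: 2.43
eef_pos: [0.4859, 0.0276, 0.2225]
tcp_rot: [0.998, -0.067, -0.0, -0.0]
wrist_force: [0.9, -0.8, 0.2]
width: 0.0003
grasp_force: 0.0
t2.43 own [-159.7  -75.4  222.5] xaxis [ 1.     0.008 -0.   ] zax [-0.  0. -1.] F [ 1.  -0.7  0.2] w0.000
```

```bash

python3 -m jog '{"motion":[[0,0,0.95,0,0,0,-1],[0,0,0.95,0,0,0,-1],[0,0,0.95,0,0,0,-1],[0,0,0.95,0,0,0,-1],[0,0,0.8,0,0,0,-1]]}' >/dev/null; python3 own.py
python3 -m jog '{"motion":[[0.3,0,0,0,0,0,-1],[0.3,0,0,0,0,0,-1],[0.3,0,0,0,0,0,-1],[0.3,0,0,0,0,0,-1],[0.3,0,0,0,0,0,-1]]}' >/dev/null; python3 own.py
python3 -m jog '{"motion":[[0.1,0,0,0,0,0,-1],[0.1,0,0,0,0,0,-1],[0,0,0,0,0,0,-1]]}' >/dev/null; python3 own.py
```

```text
t2.85 own [-159.9  -79.7   36.6] xaxis [ 1.     0.001 -0.001] zax [-0.001 -0.001 -1.   ] F [ 0.6 -0.2  0.1] w0.001
t3.27 own [-99.5 -79.7  38.2] xaxis [ 1.     0.001 -0.002] zax [-0.002 -0.001 -1.   ] F [-1.9  0.5 -1.1] w0.001
t3.52 own [-91.  -78.6  38.6] xaxis [1.    0.001 0.   ] zax [ 0.    -0.001 -1.   ] F [ 0.2  0.3 -0.5] w0.001
```

Contact came where expected, so I'll make small pushes until the stop answers.

```bash

for i in 1 2 3; do python3 -m jog '{"motion":[[0.08,0,0,0,0,0,-1],[0,0,0,0,0,0,-1]]}' >/dev/null; python3 own.py; done
```

```text
t3.68 own [-88.1 -77.8  38.8] xaxis [1.    0.001 0.   ] zax [ 0. -0. -1.] F [ 0.6 -0.1 -0.1] w0.000
t3.85 own [-85.9 -77.6  38.6] xaxis [ 1.     0.002 -0.002] zax [-0.002 -0.001 -1.   ] F [-4.2 -1.1  3.5] w0.000
t4.02 own [-86.1 -77.6  38.3] xaxis [ 1.     0.002 -0.008] zax [-0.008 -0.002 -1.   ] F [-16.6  -1.1  11.9] w0.000
```

The right drawer is shut against its stop (17 N at own x = -86). Next is the left drawer.

```bash

python3 -m jog '{"motion":[[-0.6,0,0,0,0,0,-1],[-0.6,0,0,0,0,0,-1],[0,-0.9,0,0,0,0,-1],[0,-1,0,0,0,0,-1],[0,-1,0,0,0,0,-1]]}' >/dev/null
python3 -m jog '{"motion":[[0,-1,0,0,0,0,-1],[0,0,0,0,0,0,-1],[0.3,0,0,0,0,0,-1],[0.3,0,0,0,0,0,-1],[0.2,0,0,0,0,0,-1]]}' >/dev/null; python3 own.py
python3 -m jog '{"motion":[[0.1,0,0,0,0,0,-1],[0.1,0,0,0,0,0,-1],[0,0,0,0,0,0,-1]]}' >/dev/null; python3 own.py
python3 -m jog '{"motion":[[0.1,0,0,0,0,0,-1],[0,0,0,0,0,0,-1]]}' >/dev/null; python3 own.py
```

```text
t4.85 own [-97.1  79.4  38.8] xaxis [1.    0.003 0.001] zax [ 0.001  0.001 -1.   ] F [-1.2  0.5  0.1] w0.001
t5.10 own [-89.3  78.2  38.6] xaxis [1.    0.001 0.   ] zax [ 0.  0. -1.] F [ 0.6  0.2 -0.8] w0.001
t5.27 own [-86.   78.2  38.5] xaxis [ 1.     0.001 -0.001] zax [-0.001 -0.    -1.   ] F [-0.3  0.2  0.2] w0.001
```

```bash

python3 -m jog '{"motion":[[0.1,0,0,0,0,0,-1],[0,0,0,0,0,0,-1]]}' >/dev/null; python3 own.py
python3 -m jog '{"motion":[[-0.6,0,0,0,0,0,-1],[0,0.3,-0.9,0,0,0,-1],[0,0.3,-0.9,0,0,0,-1],[0,0.3,-0.9,0,0,0,-1],[0,0,-0.9,0,0,0,-1]]}' >/dev/null
python3 -m jog '{"motion":[[0,0,-0.9,0,0,0,-1],[0,0,-0.9,0,0,0,-1],[0,0,-0.9,0,0,0,-1],[0,0,-0.9,0,0,0,-1],[0,0,0,0,0,0,-1]]}' >/dev/null; python3 own.py
python3 -m jog '{"motion":[[0.9,0,0,0,0,0,-1],[0.9,0,0,0,0,0,-1],[0.9,0,0,0,0,0,-1],[0.9,0,0,0,0,0,-1],[0.9,0,0,0,0,0,-1]]}' >/dev/null; 
python3 -m jog '{"motion":[[0,0,0,0,0,0,-1],[0,0,0,0,0,0,-1]]}' >/dev/null; python3 own.py; python3 - <<'E'
from rig import ctrl
import cv2,numpy as np
a=cv2.resize(ctrl.capture("scene")["frame"][130:350,150:370,::-1],(400,400));b=cv2.resize(ctrl.capture("top")["frame"][70:270,130:330,::-1],(400,400))
cv2.imwrite("pics/p2.png",np.hstack([a,b]))
E
```

```text
t5.43 own [-86.2  78.2  38.4] xaxis [ 1.     0.002 -0.007] zax [-0.007 -0.003 -1.   ] F [-13.8  -2.4  11.6] w0.001
t6.27 own [-103.5   43.8  334.6] xaxis [1.    0.001 0.011] zax [ 0.011  0.004 -1.   ] F [ 0.7  0.1 -0.3] w0.000
t6.85 own [ 75.2  42.1 323.4] xaxis [ 1.    -0.    -0.003] zax [-0.003 -0.001 -1.   ] F [ 0.2 -0.2  1.2] w0.000
```

View pics/p2.png

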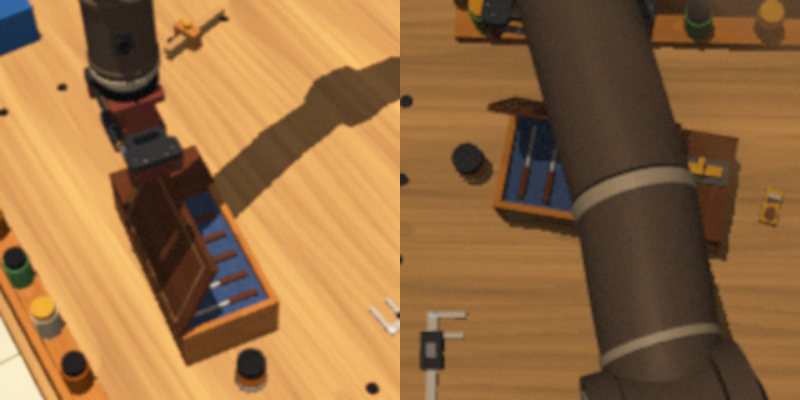

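The image shows both drawers in and the gripper above and behind the lid, with the bystanders where they were. Next I'll lower behind the lid and swing it down along an arc.

```bash

python3 -m jog '{"motion":[[0,0,0.95,0,0,0,-1],[0,0,0.95,0,0,0,-1],[0,0,0.95,0,0,0,-1],[0,0,0,0,0,0,-1]]}' >/dev/null; python3 own.py
python3 -m jog '{"motion":[[-0.35,0,0,0,0,0,-1],[-0.35,0,0,0,0,0,-1],[-0.3,0,0.12,0,0,0,-1],[-0.3,0,0.12,0,0,0,-1]]}' >/dev/null; python3 own.py
python3 -m jog '{"motion":[[-0.27,0,0.18,0,0,0,-1],[-0.27,0,0.18,0,0,0,-1],[-0.23,0,0.23,0,0,0,-1],[-0.23,0,0.23,0,0,0,-1]]}' >/dev/null; python3 own.py
python3 -m jog '{"motion":[[-0.18,0,0.28,0,0,0,-1],[-0.18,0,0.28,0,0,0,-1],[-0.12,0,0.3,0,0,0,-1],[-0.12,0,0.3,0,0,0,-1]]}' >/dev/null; python3 own.py
```

```text
t7.28 own [ 69.4  41.6 205.8] xaxis [ 1.     0.003 -0.01 ] zax [-0.01  -0.004 -1.   ] F [-0.5 -0.3 -1.5] w0.001
t7.62 own [ 22.3  43.4 207.2] xaxis [1.    0.002 0.005] zax [ 0.005  0.001 -1.   ] F [ 0.3  0.1 -0.2] w0.000
t7.95 own [-17.7  43.5 174.1] xaxis [1.    0.002 0.005] zax [ 0.005  0.002 -1.   ] F [ 0.1 -1.   0. ] w0.000
t8.28 own [-41.4  43.5 127.2] xaxis [1.    0.002 0.004] zax [ 0.004  0.001 -1.   ] F [ 0.7  0.7 -0.1] w0.000
```

```bash

python3 -m jog '{"motion":[[-0.05,0,0.3,0,0,0,-1],[-0.05,0,0.3,0,0,0,-1],[0,0,0,0,0,0,-1]]}' >/dev/null; python3 own.py
python3 -m jog '{"motion":[[0,0,0.15,0,0,0,-1],[0,0,0,0,0,0,-1]]}' >/dev/null; python3 own.py
python3 -m jog '{"motion":[[0,0,0.1,0,0,0,-1],[0,0,0,0,0,0,-1]]}' >/dev/null; python3 own.py
python3 -m jog '{"motion":[[0,0,0.1,0,0,0,-1],[0,0,0,0,0,0,-1]]}' >/dev/null; python3 own.py
```

```text
t8.53 own [-46.9  42.4  98.9] xaxis [ 1.     0.002 -0.001] zax [-0.001 -0.001 -1.   ] F [ 0.6  0.3 -0.3] w0.000
t8.70 own [-45.2  42.9  95.5] xaxis [1.    0.001 0.002] zax [ 0.002  0.    -1.   ] F [-1.8  0.1  6.3] w0.000
t8.87 own [-45.1  43.   95. ] xaxis [1.    0.001 0.003] zax [ 0.003  0.    -1.   ] F [-13.9  -6.1  35. ] w0.000
t9.03 own [-44.9  43.   94.8] xaxis [1.    0.001 0.004] zax [ 0.004 -0.    -1.   ] F [-23.4 -10.6  62.9] w0.001
```

The lid stopped at z = 95 mm, so it is flat. I'll go over the tab and come down on its outer side.

```bash

python3 -m jog '{"motion":[[0,0,-1,0,0,0,-1],[0,0,-1,0,0,0,-1],[0.4,0.8,0,0,0,0,-1],[0.4,0.8,0,0,0,0,-1],[0.4,0.8,0,0,0,0,-1]]}' >/dev/null
python3 -m jog '{"motion":[[0.4,0.8,0,0,0,0,-1],[0,0.8,0,0,0,0,-1],[0,0.85,0,0,0,0,-1],[0,0,0,0,0,0,-1],[0,0,0,0,0,0,-1]]}' >/dev/null; python3 own.py; python3 - <<'E'
from rig import ctrl
import cv2,numpy as np
a=cv2.resize(ctrl.capture("scene")["frame"][170:350,160:340,::-1],(400,400));b=cv2.resize(ctrl.capture("wrist")["frame"][:,:,::-1],(400,400))
cv2.imwrite("pics/p3.png",np.hstack([a,b]))
E
```

```text
t9.87 own [  19.  -154.8  166.3] xaxis [ 1.    -0.004  0.001] zax [ 0.001 -0.001 -1.   ] F [-0.7  1.4  0. ] w0.001
```

View pics/p3.png

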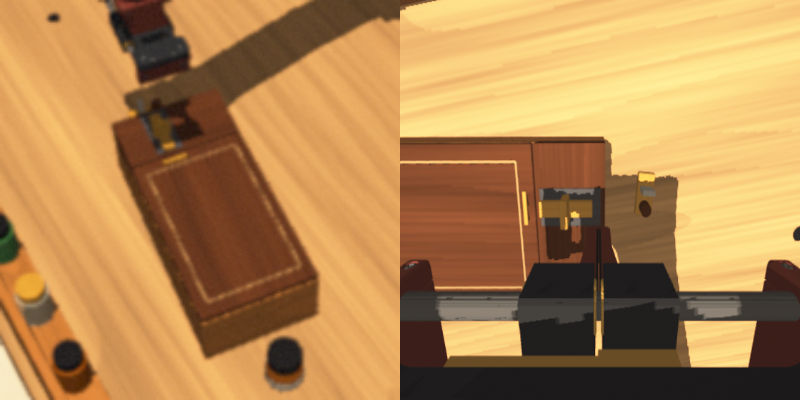

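The lid is flat, and the bolt is still drawn back with its tab to the left of the fingers. I'll lower and push towards +y.

```bash

python3 -m jog '{"motion":[[0,0,0.7,0,0,0,-1],[0,0,0.6,0,0,0,-1],[0,0,0.15,0,0,0,-1],[0,0,0,0,0,0,-1]]}' >/dev/null; python3 own.py
python3 -m jog '{"motion":[[0,-0.2,0,0,0,0,-1],[0,-0.2,0,0,0,0,-1],[0,-0.2,0,0,0,0,-1],[0,-0.2,0,0,0,0,-1],[0,0,0,0,0,0,-1]]}' >/dev/null; python3 own.py
python3 -m jog '{"motion":[[0,-0.12,0,0,0,0,-1],[0,0,0,0,0,0,-1]]}' >/dev/null; python3 own.py
python3 -m jog '{"motion":[[0,-0.12,0,0,0,0,-1],[0,0,0,0,0,0,-1]]}' >/dev/null; python3 own.py
```

```text
t10.30 own [  17.  -149.6  106. ] xaxis [ 1.     0.004 -0.004] zax [-0.004  0.    -1.   ] F [ 0.3  0.2 -0. ] w0.000
t10.72 own [  18.8 -116.2  109.1] xaxis [1.    0.004 0.002] zax [ 0.002  0.001 -1.   ] F [ 0.  -0.1 -0.1] w0.000
t10.88 own [  18.4 -113.5  108.2] xaxis [1.    0.002 0.001] zax [ 0.001  0.    -1.   ] F [-0.1 -0.4  1.5] w0.001
t11.05 own [  18.3 -109.2  107.9] xaxis [1.    0.002 0.   ] zax [ 0.  0. -1.] F [-0.2  0.4 -0.5] w0.001
```

```bash

for i in 1 2 3; do python3 -m jog '{"motion":[[0,-0.08,0,0,0,0,-1],[0,0,0,0,0,0,-1]]}' >/dev/null; python3 own.py; done
```

```text
t11.22 own [  18.4 -106.1  107.8] xaxis [1.    0.001 0.   ] zax [ 0.  0. -1.] F [ 0.6 -1.   0.3] w0.000
t11.38 own [  18.3 -102.8  107.8] xaxis [1.    0.002 0.   ] zax [ 0.  0. -1.] F [ 0.6 -1.7  0.1] w0.001
t11.55 own [  18.3 -100.9  107.8] xaxis [ 1.     0.001 -0.   ] zax [-0.    -0.001 -1.   ] F [ 0.6 -3.7  0.9] w0.000
```

```bash

for i in 1 2; do python3 -m jog '{"motion":[[0,-0.08,0,0,0,0,-1],[0,0,0,0,0,0,-1]]}' >/dev/null; python3 own.py; done
```

```text
t11.72 own [  18.3 -100.9  107.8] xaxis [ 1.    -0.001 -0.001] zax [-0.001 -0.005 -1.   ] F [ -0.2 -11.    2.7] w0.001
t11.88 own [  18.3 -100.7  107.8] xaxis [ 1.    -0.003 -0.001] zax [-0.001 -0.008 -1.   ] F [ -1.  -16.6   3.5] w0.001
```

The bolt is at its stop (17 N with no further travel). I'll back off, rise, move clear and check.

```bash

python3 -m jog '{"motion":[[0,0.5,0,0,0,0,-1],[0,0,-0.9,0,0,0,-1],[0,0,-0.9,0,0,0,-1],[0,0,-0.9,0,0,0,-1],[0,0.9,0,0,0,0,-1]]}' >/dev/null
python3 -m jog '{"motion":[[-0.5,0.9,0,0,0,0,-1],[-0.5,0.9,0,0,0,0,-1],[-0.5,0.9,0,0,0,0,-1],[-0.5,0.9,0,0,0,0,-1],[-0.5,0.9,0,0,0,0,-1]]}' >/dev/null
python3 -m jog '{"motion":[[-0.5,0.9,0,0,0,0,-1],[-0.5,0.9,0,0,0,0,-1],[0,0.5,0,0,0,0,-1],[0,0,0,0,0,0,-1],[0,0,0,0,0,0,-1]]}' >/dev/null; python3 own.py; python3 - <<'E'
from rig import ctrl
from fit import *
q=np.load("q.npy")
t=ctrl.capture("top");s=ctrl.capture("scene")
P=[(-75,147.5,57),(-75,-147.5,57),(20,-88,118.5)]
print(proj(t,W(q,P)).round(1).tolist())
a=cv2.resize(s["frame"][195:345,190:340,::-1],(400,400));b=cv2.resize(t["frame"][100:240,150:330,::-1],None,fx=2.2,fy=2.2,interpolation=cv2.INTER_CUBIC)
b=cv2.copyMakeBorder(b,0,400-b.shape[0],0,400-b.shape[1],0)
cv2.imwrite("pics/p4.png",np.hstack([a,b]))
E
```

```text
t13.13 own [-121.4 -422.2  215.8] xaxis [ 1.    -0.001  0.   ] zax [ 0.     0.001 -1.   ] F [ 0.6 -0.3 -0.3] w0.000
[[181.8, 175.6], [285.3, 192.5], [270.2, 150.7]]
```

View pics/p4.png

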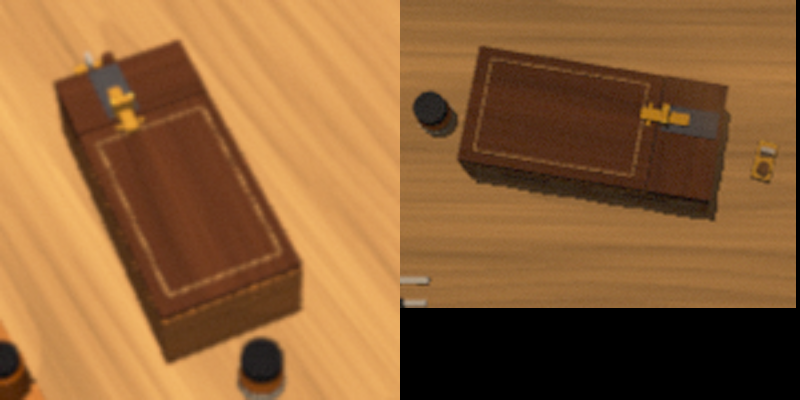

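The lid is flat and both drawer fronts are flush. The bolt lies over the lid, with its tab at about px (269,152) against (270,151) predicted for the stop. The bystanders in view (jar and plane) have not moved.

```bash
python3 -c "
from rig import ctrl
print(ctrl.close_job())"
```

```text
the job is handed in; nothing more can be done
None
```

The chest is shut and handed in after about 13 s of robot time: both drawers are in against their stops, the lid is flat and the bolt is across at its stop. The last pictures show this and no bystander moved, but `close_job()` returned no verdict.

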